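Clear the free cutter inserts from a sprung clip strip

TASK

Two of the four cutter inserts standing in the clip strip have jammed in their clips; the other two click out when pulled straight up. Feel for them by tugging gently, pull the two free ones out one after the other and put them into the steel dish without dropping them, and leave the two jammed inserts fully seated, never forcing them. Leave the bottle, the cup and the carton where they are.

Things in the scene. Friction and masses are not known exactly. Their poses are not given: they have to be found in the camera images.
- ins_a_mid (a point): Cutter insert, one of four alike, 70 mm tall, about 32 g, upright in the strip. Point at its centre, half-way up; z up, x and y as the strip's. Grey plastic grip tab: from 1 mm below to 35 mm above the centre (its top), 12 mm thick along x, 18 mm wide along y. Under it a steel collar 20 x 24 x 4 mm, its top 1 mm below the centre, resting on the clip; then a steel shank, 30 mm long, inside the clip.
- ins_b_mid (a point): Second insert, like ins_a. Which two are free and which two jammed cannot be seen and changes from run to run. A free one, pulled straight up, resists with a peak of 7 to 14 N within the first 6 mm of lift, then comes loose; it is clear of its clip after 32 mm of lift.
- ins_c_mid (a point): Third insert, like ins_a. A jammed one stops dead within 2 mm of lift and never comes out; tugging it with more than 30 N is forcing it. If an insert still holds at 17 to 20 N, it is jammed: ease off and let go, and it drops back to its seat.
- ins_d_mid (a point): Fourth insert, like ins_a. Let go of an insert only with its centre less than 110 mm above the table (with its lower end on the dish's floor, upright, its centre is 38 mm above the table).
- strip (a point): Clip strip: aluminium rail 60 x 196 x 10 mm, fixed to the table, carrying a row of four alike white clip blocks 34 x 34 mm, 44 mm apart. Point at the middle of the row, at the blocks' top faces, 48 mm above the table. y runs along the row, x across it, z up. Each block holds one insert's shank between two hidden sprung noses. Inserts in it reach 88 mm above the table.
- dish: Open steel dish, fixed, 120 mm along x, 180 mm along y, 28 mm high, walls and floor 3 mm. Origin at the centre of its underside. A loose T-shaped chuck key (78 x 32 x 8 mm) lies in it along the +x wall, about 40 mm from the centre; it may be nudged. Inserts may stand or lie in the dish, wholly inside its walls.
- vial_mid (a point): Small amber bottle, 42 mm across and 85 mm tall, loose, behind the strip and dish; not to be moved. Point half-way up.
- cup_mid (a point): Steel cup, 64 mm across and 60 mm tall, loose; not to be moved. Point half-way up.
- carton_mid (a point): White carton 70 x 110 x 35 mm, loose; not to be moved. Point at its centre.

How it is judged:
By the outcome, as a careful person would: the job done as asked, in the order asked, and still so for the second after the job is handed in, with the robot touching nothing.
It also fails if it takes over 67 s, if anything falls off the work surface, if the arm or the gripper's body presses on something with over 40 N, if the wrist force passes 120 N, or if a joint passes its speed limit or range.

ROBOT

A 7-joint arm with a two-finger parallel gripper is mounted at the origin on the work surface. World frame = base frame: x ahead of the robot, y to its left, z up, the work surface at z = 0. Lengths are in m, angles in rad, forces in N, time in s.
With the tool pointing down it reaches from about 0.4 to 0.85 m from the base axis. Payload 10.4 kg.
Tool frame: the origin (TCP) lies at the very end of the fingers, on their centre line; the grasp point (between the pads) lies 19 mm behind it; z points along the fingers, y is the direction in which the jaws open and shut (so a half turn about z gives the same grasp; the last joint's range is limited). The gripper opens to 85 mm and grips with 20 to 120 N. Pads are 22 mm wide; open, the fingers measure 114 mm over their backs; the gripper's body (76 mm by 85 mm) begins 54 mm behind the grasp point. The pads swing forward as they close: fully open they stand 13 mm farther back than shut.
Start: joints at [1.153, 0.332, -0.065, 1.46, 0.022, 1.35, -0.088], TCP at [0.24, -0.577, 0.231] pointing down, gripper open.
Joint ranges: [-2.6, 2.6], [-0.5, 2.12], [-1.47, 1.34], [0.16, 2.42], [-1.27, 4.41], [0.06, 2.06], [-2.6, 2.6]. Speed limits (rad/s): [2.22, 2.22, 2.79, 2.79, 3.14, 3.14, 3.14].

INTERFACE

Orientations are given as a unit quaternion [x, y, z, w].
In Python, from workcell import get_obs, camera, camera_info, hand_in gives the robot as it stands.
- The arm moves only by the tool move_arm, never from a script. Its argument "moves" is a list of rows, each a list of 3 entries, a list of its own where there are three numbers: the shift along the tool's x, y, z in units of 25 mm (1.0 is 25 mm), then the turn, a rotation vector about the tool's x, y, z in degrees, then the opening, from 0 (shut) to 1 (fully open). A call has 1 to 5 rows; each row shifts and turns the commanded pose from where the row before left it, along the tool's axes as they then stand; what a row does not reach is not made up. A row lasts 1/8 s, in which the tool goes at most 62.5 mm and 10.7 degrees, less where a joint would pass 70% of its speed; a pose out of reach is approached as far as the arm can. A call is refused whole if a number of a shift passes 1 or a number of a turn 10.7, either way. A call with a gripper value outside its range is refused whole. The fingers move at their own pace and stop on an object; "squeeze" is the grip in N (left out, the last holds). Time passes only in rows, so rows that do not move let the fingers close. It gives the time, the measured TCP pose, the force and the opening at its end, in the units of the state.
- get_obs(): the state, without advancing time (a new reading comes with each control period).
- camera(name): name is "scene" or "top" or "wrist"; returns the picture (400x640x3 uint8, red, green, blue); there is no depth.
- camera_info(name): a dict with "fx", "fy", "cx", "cy" (pixels), "origin" and "rotation" of the camera in the world. Camera axes: x right, y down, z forward; pixel columns grow to the right and rows downward; lengths in m; the calibration is good to about 2 mm. A picture is of the moment at which its call begins: read the wrist's pose just before it. camera_info takes no time and is no camera call; for the wrist camera it gives the pose at the moment of the call.
- hand_in(): hands the job in, once; it reports no verdict.
The state is a dict: "clock": time; "joint_pos": joint angles; "joint_velocities": joint speeds; "tau": joint torques, N m; "position": TCP position; "ee_rot": TCP orientation; "ft_force": force on the tool from outside, world axes, zero at the start; "torque": the same for the moment, N m; "grip_width": opening from 0.0 (shut) to 1.0 (fully open).
Only numpy, scipy, OpenCV 4.12 (cv2) and the standard library are available. Lean on these libraries where they do the work, as an engineer would, in place of code of your own. Each camera call takes 0.05 s, during which the arm holds its last target. There are 200 camera calls.

## Working session

There is one attempt and no reset: what is moved stays moved. The work goes in short steps, Python scripts to look and compute and a tool call to move; the robot and the scene stay as the last step left them, time stands still between calls to the robot, and variables do not carry over. Pictures are saved under pics/ and viewed, about 8 in all and at most 12, crops included, and the job is handed in when it is done.

Besides the shell and the picture viewer there is one more tool, called after "Request:" in YAML: its name, and indented under it one key for each argument. move_arm: Moves the arm, as the interface text tells. Its arguments: {"type":"object","properties":{"moves":{"type":"array","items":{"type":"array"}},"squeeze":{"type":"number"}},"required":["moves"]}

```bash
mkdir -p pics; ls
python3 - <<'E'
from workcell import *
import cv2,numpy as np
for n in("scene","top"):
    cv2.imwrite(f"pics/{n}0.png",camera(n)[:,:,::-1]); i=camera_info(n); print(n,i)
o=get_obs();print(o)
E
```

```text
pics
scene {'fx': 411.7651110818183, 'fy': 411.7651110818183, 'cx': 320.0027784620062, 'cy': 201.63690785264356, 'origin': array([0.97162903, 0.28597995, 0.58874276]), 'rotation': array([ 0.35532675,  0.86708545, -0.32006089, -0.13952329])}
top {'fx': 404.96311888856496, 'fy': 404.96311888856496, 'cx': 317.22584049945266, 'cy': 201.75579913284432, 'origin': array([ 0.60174107, -0.0164156 ,  0.90950701]), 'rotation': array([-0.70091706,  0.71315415, -0.00780351,  0.00809502])}
{'clock': 0.1, 'joint_pos': array([ 1.15338616,  0.33278739, -0.06469902,  1.46082889,  0.02159659,
        1.3499356 , -0.08852407]), 'joint_velocities': array([ 0.00013438,  0.0002509 ,  0.00043758, -0.00150772,  0.00133104,
       -0.00065065,  0.0010091 ]), 'tau': array([ 3.41371582e-03, -6.26746917e+01,  5.03903534e-02, -3.92427814e+01,
        1.63679692e-02,  7.01827972e-03,  2.18108573e-05]), 'position': array([ 0.24026401, -0.57661011,  0.23062237]), 'ee_rot': array([ 9.80579311e-01,  1.96121938e-01, -1.50867294e-04, -6.13715053e-04]), 'ft_force': array([-1.14190214,  0.48959859,  0.26438599]), 'torque': array([ 0.03275176, -0.01549619, -0.00688134]), 'grip_width': 1.0052338060908912}
```

View pics/scene0.png

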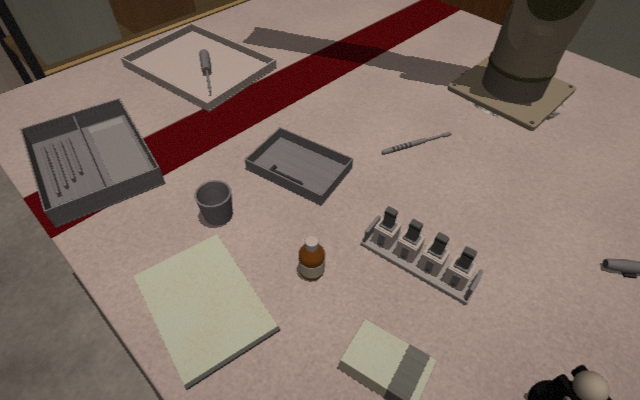

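View pics/top0.png

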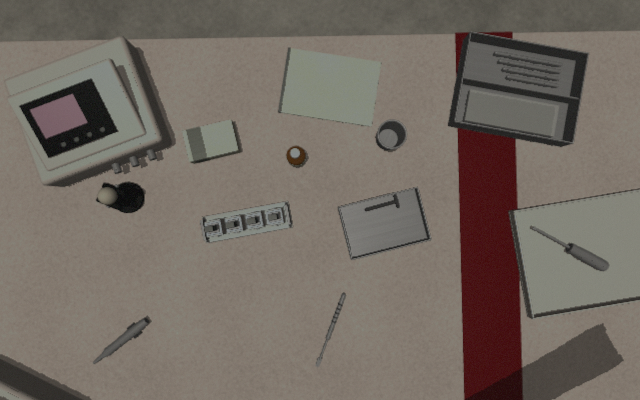

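The scene picture shows the strip of four clips at about (420,255), the dish at (300,165) and the bottle at (312,258). In the top view the strip is at (247,221), running about (203..291), and the dish is at (383,223), with the key at (382,204). Next I measure them.

```bash
cat > h.py <<'E'
import cv2,numpy as np
from scipy.spatial.transform import Rotation as R
from workcell import *
def ray(info,px,z):
    "pixels -> world points on plane z"
    px=np.atleast_2d(px).astype(float)
    d=np.c_[(px[:,0]-info['cx'])/info['fx'],(px[:,1]-info['cy'])/info['fy'],np.ones(len(px))]
    d=R.from_quat(info['rotation']).apply(d); o=np.array(info['origin'])
    return o+d*((z-o[2])/d[:,2])[:,None]
def proj(info,p):
    c=R.from_quat(info['rotation']).inv().apply(np.atleast_2d(p)-info['origin'])
    return np.c_[info['fx']*c[:,0]/c[:,2]+info['cx'],info['fy']*c[:,1]/c[:,2]+info['cy']]
E
python3 - <<'E'
from h import *
im=cv2.imread('pics/top0.png'); i=camera_info('top')
g=cv2.cvtColor(im,cv2.COLOR_BGR2GRAY)
c=cv2.resize(im[190:255,190:305],None,fx=6,fy=6,interpolation=cv2.INTER_CUBIC)
cv2.imwrite('pics/c1.png',c)
for p,z in(((247,221),.048),((383,223),0.014),((297,156),.085),((390,136),.06),((212,141),.035)): print(p,ray(i,p,z).round(3))
E
```

```text
(247, 221) [[0.583 0.134 0.048]]
(383, 223) [[ 0.572 -0.161  0.014]]
(297, 156) [[0.714 0.023 0.085]]
(390, 136) [[ 0.757 -0.172  0.06 ]]
(212, 141) [[0.757 0.21  0.035]]
```

View pics/c1.png

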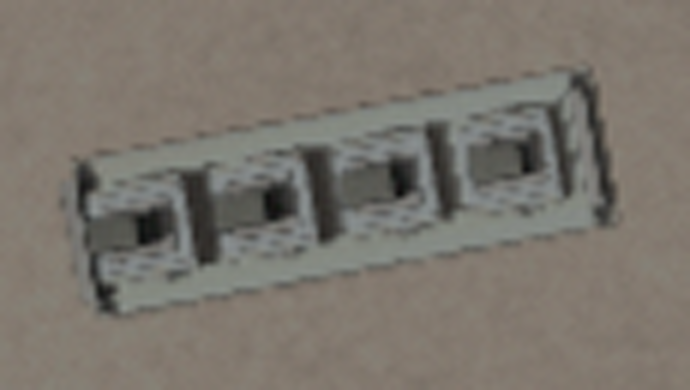

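The crop shows the four grey tab tops at about (110,233), (240,207), (370,185) and (496,159). The rail corners are (80,158), (580,72), (612,222) and (112,312).

Run:
```python
from h import *
i=camera_info('top')
T=np.array([(110,233),(240,207),(370,185),(496,159)])/6+190
t=ray(i,T,.088);print(t.round(4),np.linalg.norm(np.diff(t,axis=0),axis=1).round(4))
C=np.array([(80,158),(580,72),(612,222),(112,312)])/6+190
c=ray(i,C,.010);print(c.round(4),c.mean(0).round(4),np.linalg.norm(np.roll(c,-1,0)-c,axis=1).round(3))
D=[(338,208),(416,189),(429,238),(352,258)]
d=ray(i,D,.028);print(d.round(4),d.mean(0).round(4),np.linalg.norm(np.roll(d,-1,0)-d,axis=1).round(3))
for q in(t[0]-t[3],c[0]-c[1]+c[3]-c[2],d[0]-d[1]+d[3]-d[2]):print('yaw of y axis-90',(np.degrees(np.arctan2(q[1],q[0]))-90).round(1))
o=get_obs();m=R.from_quat(o['ee_rot']).as_matrix();print(m.round(3))
```

```text
[[0.5692 0.2053 0.088 ]
 [0.5772 0.1613 0.088 ]
 [0.5838 0.1173 0.088 ]
 [0.5919 0.0746 0.088 ]] [0.0447 0.0445 0.0434]
[[0.594  0.2372 0.01  ]
 [0.6226 0.0517 0.01  ]
 [0.5669 0.0407 0.01  ]
 [0.5369 0.226  0.01  ]] [0.5801 0.1389 0.01  ] [0.188 0.057 0.188 0.058]
[[ 0.6072 -0.0612  0.028 ]
 [ 0.6456 -0.2319  0.028 ]
 [ 0.5386 -0.2577  0.028 ]
 [ 0.4982 -0.0896  0.028 ]] [ 0.5724 -0.1601  0.028 ] [0.175 0.11  0.173 0.113]
yaw of y axis-90 9.9
yaw of y axis-90 9.0
yaw of y axis-90 13.1
[[ 0.923  0.385 -0.001]
 [ 0.385 -0.923  0.001]
 [-0.    -0.001 -1.   ]]
```

Request:
move_arm:
  moves:
    - [[0.98, -0.88, 0], [0, 0, 0], 0.5]
    - [[0.98, -0.88, 0], [0, 0, 0], 0.5]
    - [[0.98, -0.88, 0], [0, 0, 0], 0.5]
    - [[0.98, -0.88, 0], [0, 0, 0], 0.5]
    - [[0.98, -0.88, 0], [0, 0, 0], 0.5]
  squeeze: 60

```text
clock: 0.72
position: [0.3114, -0.4271, 0.231]
ee_rot: [0.981, 0.196, -0.0, -0.0]
ft_force: [0.3, 0.2, 0.2]
grip_width: 0.504
```

Request:
move_arm:
  moves:
    - [[0.98, -0.88, 0], [0, 0, 0], 0.5]
    - [[0.98, -0.88, 0], [0, 0, 0], 0.5]
    - [[0.98, -0.88, 0], [0, 0, 0], 0.5]
    - [[0.98, -0.88, 0], [0, 0, 0], 0.5]
    - [[0.98, -0.88, 0], [0, 0, 0], 0.5]

```text
clock: 1.35
position: [0.3821, -0.2785, 0.2311]
ee_rot: [0.981, 0.196, -0.0, -0.0]
ft_force: [0.6, 0.0, 0.4]
grip_width: 0.502
```

Request:
move_arm:
  moves:
    - [[0.98, -0.88, 0], [0, 0, 0], 0.5]
    - [[0.98, -0.88, 0], [0, 0, 0], 0.5]
    - [[0.98, -0.88, 0], [0, 0, 0], 0.5]
    - [[0.98, -0.88, 0], [0, 0, 0], 0.5]
    - [[0.98, -0.88, 0], [0, 0, 0], 0.5]

```text
clock: 1.98
position: [0.4529, -0.13, 0.2311]
ee_rot: [0.981, 0.196, -0.0, 0.0]
ft_force: [0.2, 0.1, 0.0]
grip_width: 0.499
```

Request:
move_arm:
  moves:
    - [[0.98, -0.88, 0], [0, 0, 0], 0.5]
    - [[0.98, -0.88, 0], [0, 0, 0], 0.5]
    - [[0.98, -0.88, 0], [0, 0, 0], 0.5]
    - [[0.98, -0.88, 0], [0, 0, 0], 0.5]
    - [[0.98, -0.88, 0], [0, 0, 0], 0.5]

```text
clock: 2.6
position: [0.5237, 0.0186, 0.2311]
ee_rot: [0.981, 0.196, -0.0, 0.0]
ft_force: [0.0, -1.1, -0.3]
grip_width: 0.499
```

Request:
move_arm:
  moves:
    - [[0.98, -0.88, 0], [0, 0, 0], 0.5]
    - [[0.98, -0.88, 0], [0, 0, 0], 0.5]
    - [[0.98, -0.88, 0], [0, 0, 0], 0.5]
    - [[0.98, -0.88, 0], [0, 0, 0], 0.5]
    - [[0, 0, 0], [0, 0, -9.6], 0.5]

```text
clock: 3.22
position: [0.5799, 0.1396, 0.2307]
ee_rot: [0.96, 0.281, -0.0, -0.001]
ft_force: [-0.9, 0.4, -0.5]
grip_width: 0.502
```

Request:
move_arm:
  moves:
    - [[0, 0, 0], [0, 0, -9.6], 0.5]
    - [[0, 0, 0], [0, 0, -9.6], 0.5]
    - [[0, 0, 0], [0, 0, -9.6], 0.5]
    - [[0, 0, 0], [0, 0, -9.6], 0.5]
    - [[0, 0, 0], [0, 0, -9.6], 0.5]

```text
clock: 3.85
position: [0.5799, 0.1365, 0.2309]
ee_rot: [0.763, 0.646, -0.0, -0.0]
ft_force: [0.1, 0.1, -0.4]
grip_width: 0.502
```

Request:
move_arm:
  moves:
    - [[0, 0, 0], [0, 0, -9.6], 0.5]
    - [[0, 0, 0], [0, 0, -9.6], 0.5]
    - [[0, 0, 0], [0, 0, 0], 0.5]

```text
clock: 4.22
position: [0.5799, 0.1364, 0.2309]
ee_rot: [0.647, 0.762, -0.0, -0.0]
ft_force: [-0.6, 0.1, 0.1]
grip_width: 0.501
```

Run:
```python
from h import *
i=camera_info('wrist');im=camera('wrist')
cv2.imwrite('pics/w1.png',im[:,:,::-1])
o=get_obs();print(o['clock'],o['position'],R.from_quat(o['ee_rot']).as_matrix().round(3),o['joint_pos'].round(2),o['ft_force'])
np.save('w1.npy',np.r_[i['fx'],i['fy'],i['cx'],i['cy'],i['origin'],i['rotation']]);print(i)
```

```text
4.275 [0.58000124 0.13643381 0.23099049] [[-0.16   0.987 -0.001]
 [ 0.987  0.16   0.   ]
 [ 0.    -0.001 -1.   ]] [ 0.39  0.4  -0.9   1.51  0.32  1.39 -0.37] [-0.27045932 -0.40867565  0.25011831]
{'fx': 278.22628479084347, 'fy': 278.22628479084347, 'cx': 320.4923398350493, 'cy': 198.46436748358187, 'origin': array([0.56809993, 0.20439241, 0.37296346]), 'rotation': array([0.98694164, 0.08061767, 0.01181827, 0.13895079])}
```

View pics/w1.png

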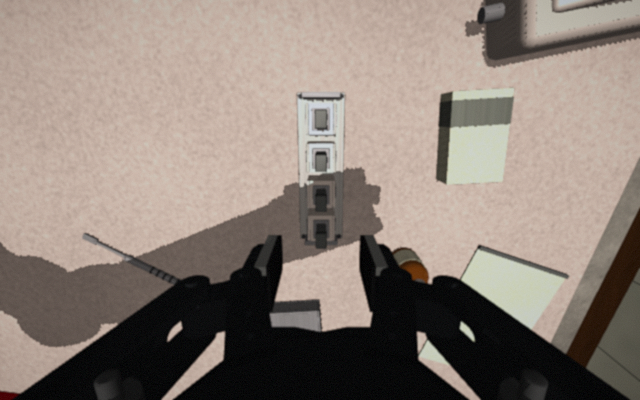

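The wrist view shows the strip upright in the picture, so the jaws are square to it. The tabs are at about (321,118), (321,158), (321,195) and (321,232). I enlarge that area.

Run:
```python
from h import *
im=cv2.imread('pics/w1.png')[85:255,270:370]
im=cv2.convertScaleAbs(im,alpha=1.4,beta=20)
c=cv2.resize(im,None,fx=3.5,fy=3.5,interpolation=cv2.INTER_CUBIC)
a=np.hstack([c[:300],c[295:595]]);print(a.shape);cv2.imwrite('pics/c2.png',a)
```

```text
(300, 700, 3)
```

View pics/c2.png

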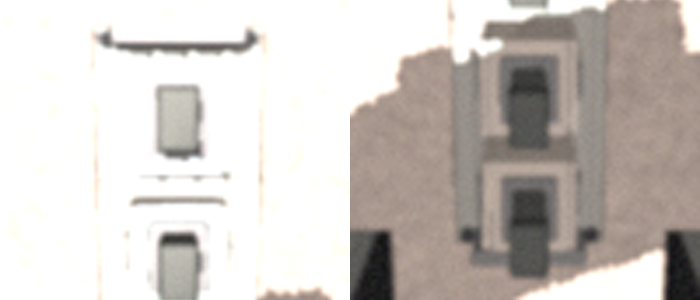

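Run:
```python
from h import *
w=np.load('w1.npy');i=dict(fx=w[0],fy=w[1],cx=w[2],cy=w[3],origin=w[4:7],rotation=w[7:])
t=ray(i,[(320.9,119),(321,163),(321.1,203.6),(321.1,239.6)],.088);print(t.round(4),np.linalg.norm(np.diff(t,axis=0),axis=1).round(4),t.mean(0))
q=t[0]-t[3];print(np.degrees(np.arctan2(q[1],q[0]))-90)
```

```text
[[0.5688 0.204  0.088 ]
 [0.576  0.1612 0.088 ]
 [0.5832 0.1181 0.088 ]
 [0.5901 0.0767 0.088 ]] [0.0435 0.0437 0.0419] [0.57953453 0.14000906 0.088     ]
9.469058164508908
```

Request:
move_arm:
  moves:
    - [[-0.74, 0.02, 1], [0, 0, 0], 0.5]
    - [[0, 0, 1], [0, 0, 0], 0.45]
    - [[0, 0, 1], [0, 0, 0], 0.45]
    - [[0, 0, 1], [0, 0, 0], 0.45]
    - [[0, 0, 1], [0, 0, 0], 0.45]
  squeeze: 60

```text
clock: 4.9
position: [0.5836, 0.1183, 0.1054]
ee_rot: [0.648, 0.761, -0.0, 0.0]
ft_force: [-0.2, -0.4, 0.1]
grip_width: 0.451
```

Request:
move_arm:
  moves:
    - [[0, 0, 1], [0, 0, 0], 0.45]
    - [[0, 0, 0.6], [0, 0, 0], 0.45]
    - [[0, 0, 0.3], [0, 0, 0], 0.45]
    - [[0, 0, 0], [0, 0, 0], 0.45]

```text
clock: 5.4
position: [0.5837, 0.1185, 0.0589]
ee_rot: [0.647, 0.763, -0.0, -0.0]
ft_force: [0.2, 0.1, -0.4]
grip_width: 0.446
```

Run:
```python
from h import *
cv2.imwrite('pics/w2.png',camera('wrist')[:,:,::-1])
o=get_obs();print(o['clock'],o['position'],o['ft_force'],o['grip_width'])
```

```text
5.45 [0.58396823 0.11858516 0.05937807] [ 0.19112912 -0.02121569  0.26469338] 0.45079422760055227
```

View pics/w2.png

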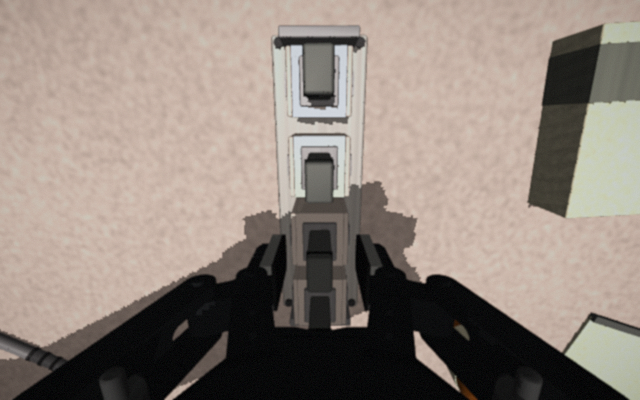

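Insert c is centred between the open fingers at about (319,268), so I close on it.

Request:
move_arm:
  moves:
    - [[0, 0, 0], [0, 0, 0], 0]
    - [[0, 0, 0], [0, 0, 0], 0]
    - [[0, 0, 0], [0, 0, 0], 0]
    - [[0, 0, 0], [0, 0, 0], 0]
    - [[0, 0, 0], [0, 0, 0], 0]
  squeeze: 60

```text
clock: 6.08
position: [0.584, 0.1185, 0.0595]
ee_rot: [0.647, 0.763, 0.0, 0.0]
ft_force: [-1.0, -0.3, 5.8]
grip_width: 0.131
```

Request:
move_arm:
  moves:
    - [[0, 0, -0.04], [0, 0, 0], 0]
    - [[0, 0, 0], [0, 0, 0], 0]

```text
clock: 6.32
position: [0.5836, 0.1183, 0.0597]
ee_rot: [0.647, 0.763, -0.0, -0.0]
ft_force: [-0.1, -0.4, -0.5]
grip_width: 0.125
```

Request:
move_arm:
  moves:
    - [[0, 0, -0.04], [0, 0, 0], 0]
    - [[0, 0, 0], [0, 0, 0], 0]

```text
clock: 6.58
position: [0.5834, 0.1183, 0.0602]
ee_rot: [0.647, 0.763, -0.0, -0.0]
ft_force: [1.3, 1.1, -6.4]
grip_width: 0.127
```

Request:
move_arm:
  moves:
    - [[0, 0, -0.03], [0, 0, 0], 0]
    - [[0, 0, 0], [0, 0, 0], 0]

```text
clock: 6.82
position: [0.5832, 0.1182, 0.0604]
ee_rot: [0.647, 0.763, -0.0, -0.0]
ft_force: [4.1, 1.1, -18.7]
grip_width: 0.125
```

Request:
move_arm:
  moves:
    - [[0, 0, 0], [0, 0, 0], 0]

```text
clock: 6.95
position: [0.5832, 0.1182, 0.0604]
ee_rot: [0.647, 0.763, -0.0, -0.0]
ft_force: [5.6, 2.2, -18.5]
grip_width: 0.13
```

Insert c holds at 18.5 N after about 1 mm of lift, so it is jammed. I ease off, let go and slide along the row to b.

Request:
move_arm:
  moves:
    - [[0, 0, 0.06], [0, 0, 0], 0]
    - [[0, 0, 0.05], [0, 0, 0], 0]
    - [[0, 0, 0], [0, 0, 0], 0.45]
    - [[0, 0, 0], [0, 0, 0], 0.45]
    - [[0, 0, 0], [0, 0, 0], 0.45]

```text
clock: 7.58
position: [0.5838, 0.1185, 0.0591]
ee_rot: [0.647, 0.763, 0.0, 0.0]
ft_force: [-0.9, -0.1, 0.8]
grip_width: 0.45
```

Request:
move_arm:
  moves:
    - [[0.6, 0, 0], [0, 0, 0], 0.45]
    - [[0.6, 0, 0], [0, 0, 0], 0.45]
    - [[0.56, 0, 0], [0, 0, 0], 0.45]
    - [[0, 0, 0], [0, 0, 0], 0.45]

```text
clock: 8.07
position: [0.5758, 0.164, 0.0589]
ee_rot: [0.646, 0.764, 0.0, -0.0]
ft_force: [-0.3, -0.2, 0.4]
grip_width: 0.452
```

Request:
move_arm:
  moves:
    - [[0, 0, 0], [0, 0, 0], 0]
    - [[0, 0, 0], [0, 0, 0], 0]
    - [[0, 0, 0], [0, 0, 0], 0]
    - [[0, 0, 0], [0, 0, 0], 0]

```text
clock: 8.57
position: [0.5766, 0.1612, 0.0588]
ee_rot: [0.647, 0.763, -0.0, 0.0]
ft_force: [0.8, -1.4, 1.2]
grip_width: 0.127
```

Request:
move_arm:
  moves:
    - [[0, 0, -0.04], [0, 0, 0], 0]
    - [[0, 0, 0], [0, 0, 0], 0]

```text
clock: 8.82
position: [0.5762, 0.1617, 0.0596]
ee_rot: [0.647, 0.763, -0.0, -0.0]
ft_force: [-1.7, -0.8, -1.8]
grip_width: 0.126
```

Request:
move_arm:
  moves:
    - [[0, 0, -0.04], [0, 0, 0], 0]
    - [[0, 0, 0], [0, 0, 0], 0]

```text
clock: 9.07
position: [0.5761, 0.1618, 0.0605]
ee_rot: [0.647, 0.763, -0.0, -0.0]
ft_force: [-1.5, -1.3, -4.1]
grip_width: 0.123
```

Request:
move_arm:
  moves:
    - [[0, 0, -0.02], [0, 0, 0], 0]
    - [[0, 0, 0], [0, 0, 0], 0]

```text
clock: 9.32
position: [0.5761, 0.1618, 0.061]
ee_rot: [0.647, 0.763, -0.0, -0.0]
ft_force: [-0.7, -1.1, -5.8]
grip_width: 0.126
```

Request:
move_arm:
  moves:
    - [[0, 0, -0.02], [0, 0, 0], 0]
    - [[0, 0, -0.01], [0, 0, 0], 0]

```text
clock: 9.57
position: [0.5762, 0.1618, 0.0619]
ee_rot: [0.647, 0.763, -0.0, -0.0]
ft_force: [-1.2, 0.8, -7.8]
grip_width: 0.127
```

Request:
move_arm:
  moves:
    - [[0, 0, -0.02], [0, 0, 0], 0]
    - [[0, 0, -0.01], [0, 0, 0], 0]

```text
clock: 9.82
position: [0.5763, 0.1618, 0.0628]
ee_rot: [0.647, 0.763, -0.0, -0.0]
ft_force: [-1.6, 0.0, -6.1]
grip_width: 0.13
```

Request:
move_arm:
  moves:
    - [[0, 0, -0.04], [0, 0, 0], 0]
    - [[0, 0, -0.04], [0, 0, 0], 0]
    - [[0, 0, -0.05], [0, 0, 0], 0]
    - [[0, 0, -0.1], [0, 0, 0], 0]
    - [[0, 0, -0.1], [0, 0, 0], 0]

```text
clock: 10.45
position: [0.5771, 0.1621, 0.0718]
ee_rot: [0.647, 0.763, 0.001, 0.0]
ft_force: [-1.6, 0.3, 0.4]
grip_width: 0.13
```

Request:
move_arm:
  moves:
    - [[0, 0, -0.2], [0, 0, 0], 0]
    - [[0, 0, -0.3], [0, 0, 0], 0]
    - [[0, 0, -0.4], [0, 0, 0], 0]
    - [[0, 0, -0.5], [0, 0, 0], 0]
    - [[0, 0, 0], [0, 0, 0], 0]

```text
clock: 11.08
position: [0.5772, 0.1622, 0.1075]
ee_rot: [0.647, 0.763, 0.001, 0.001]
ft_force: [-0.1, 0.0, -0.9]
grip_width: 0.129
```

Insert b lifted smoothly after a peak of about 8 N, so it is free. I carry it to the dish.

Request:
move_arm:
  moves:
    - [[0, 0, -0.6], [0, 0, 0], 0]
    - [[0, 0, -0.7], [0, 0, 0], 0]
    - [[0, 0, -0.5], [0, 0, 0], 0]
    - [[-0.3, -0.08, 0], [0, 0, 0], 0]
    - [[-0.7, -0.18, 0], [0, 0, 0], 0]

```text
clock: 11.7
position: [0.5737, 0.1356, 0.1507]
ee_rot: [0.646, 0.763, -0.0, -0.0]
ft_force: [-0.1, -0.5, -1.4]
grip_width: 0.129
```

Request:
move_arm:
  moves:
    - [[-0.8, -0.2, 0], [0, 0, 0], 0]
    - [[-0.8, -0.2, 0], [0, 0, 0], 0]
    - [[-0.8, -0.2, 0], [0, 0, 0], 0]
    - [[-0.8, -0.2, 0], [0, 0, 0], 0]
    - [[-0.8, -0.2, 0], [0, 0, 0], 0]

```text
clock: 12.32
position: [0.5651, 0.0309, 0.1503]
ee_rot: [0.647, 0.762, -0.001, -0.0]
ft_force: [0.5, -0.7, -1.3]
grip_width: 0.129
```

Request:
move_arm:
  moves:
    - [[-0.8, -0.2, 0], [0, 0, 0], 0]
    - [[-0.8, -0.2, 0], [0, 0, 0], 0]
    - [[-0.8, -0.2, 0], [0, 0, 0], 0]
    - [[-0.8, -0.2, 0], [0, 0, 0], 0]
    - [[-0.8, -0.2, 0], [0, 0, 0], 0]

```text
clock: 12.95
position: [0.5565, -0.0717, 0.1503]
ee_rot: [0.647, 0.762, -0.001, -0.0]
ft_force: [0.7, -0.4, -0.8]
grip_width: 0.13
```

Request:
move_arm:
  moves:
    - [[-0.8, -0.2, 0], [0, 0, 0], 0]
    - [[-0.8, -0.2, 0], [0, 0, 0], 0]
    - [[-0.7, -0.23, 0], [0, 0, 0], 0]
    - [[0, 0, 0], [0, 0, 9.6], 0]
    - [[0, 0, 0], [0, 0, 9.6], 0]

```text
clock: 13.58
position: [0.5507, -0.13, 0.1506]
ee_rot: [0.767, 0.642, -0.0, -0.0]
ft_force: [-0.2, 0.2, -0.3]
grip_width: 0.128
```

Request:
move_arm:
  moves:
    - [[0, 0, 0], [0, 0, 9.6], 0]
    - [[0, 0, 0], [0, 0, 9.6], 0]
    - [[0, 0, 0], [0, 0, 9.6], 0]
    - [[0, 0, 0], [0, 0, 9.6], 0]
    - [[0, 0, 0], [0, 0, 9.6], 0]

```text
clock: 14.2
position: [0.5507, -0.1295, 0.1507]
ee_rot: [0.962, 0.275, -0.0, -0.0]
ft_force: [-0.4, -0.4, -0.7]
grip_width: 0.128
```

Request:
move_arm:
  moves:
    - [[0, 0, 0], [0, 0, 9.6], 0]
    - [[0, 0, 0], [0, 0, 9.6], 0]
    - [[0, 0, 0.5], [0, 0, 0], 0]
    - [[0, 0, 0.5], [0, 0, 0], 0]
    - [[0, 0, 0], [0, 0, 0], 0]

```text
clock: 14.82
position: [0.5503, -0.1287, 0.1243]
ee_rot: [0.993, 0.114, -0.001, -0.001]
ft_force: [-0.5, 0.2, 0.2]
grip_width: 0.129
```

Run:
```python
from h import *
a=camera('wrist');b=camera('scene')[100:300,220:500]
b=cv2.resize(b,(560,400),interpolation=cv2.INTER_CUBIC)
cv2.imwrite('pics/w3.png',cv2.resize(np.vstack([a,np.hstack([b,np.zeros((400,80,3),np.uint8)])]),None,fx=.75,fy=.75)[:,:,::-1])
o=get_obs();print(o['clock'],o['position'],o['ft_force'],o['grip_width'],R.from_quat(o['ee_rot']).as_matrix().round(3),o['joint_pos'].round(2))
```

```text
14.925 [ 0.55122251 -0.12868851  0.12575785] [-0.01818036 -0.06461155  0.06098277] 0.1251702067138008 [[ 0.974  0.227 -0.001]
 [ 0.227 -0.974  0.   ]
 [-0.    -0.    -1.   ]] [ 0.63  0.34 -0.57  1.72  0.2   1.13 -1.34]
```

View pics/w3.png

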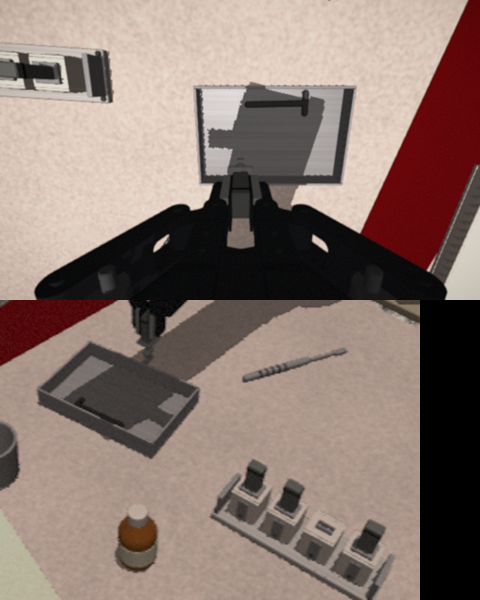

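Insert b is in the jaws and its clip (at (322,533) in the lower picture) is empty. The dish rim corners in the wrist picture at full size are about (260,116), (472,116), (456,246) and (274,245). I check the dish against them.

Run:
```python
from h import *
i=camera_info('wrist')
d=ray(i,[(260,116),(472,116),(456,246),(274,245)],.028);c=d.mean(0);print(d.round(4),c.round(4),np.linalg.norm(np.roll(d,-1,0)-d,axis=1).round(3))
q=d[0]-d[1]+d[3]-d[2];a=np.arctan2(q[1],q[0])-np.pi/2;print(np.degrees(a))
for p in((-.012,.035),(-.012,-.035)):print(c[0]+p[0]*np.cos(a)-p[1]*np.sin(a),c[1]+p[0]*np.sin(a)+p[1]*np.cos(a))
```

```text
[[ 0.6099 -0.0648  0.028 ]
 [ 0.6496 -0.2354  0.028 ]
 [ 0.5357 -0.2645  0.028 ]
 [ 0.4979 -0.0972  0.028 ]] [ 0.5733 -0.1655  0.028 ] [0.175 0.117 0.171 0.117]
12.924736449412945
0.5537478607488592 -0.13404044420233166
0.5694048259375387 -0.20226697453387113
```

Request:
move_arm:
  moves:
    - [[0.05, 0.12, 0.8], [0, 0, 0], 0]
    - [[0, 0, 0.8], [0, 0, 0], 0]
    - [[0, 0, 0.8], [0, 0, 0], 0]
    - [[0, 0, 0.6], [0, 0, 0], 0]
    - [[0, 0, 0], [0, 0, 0], 0]

```text
clock: 15.55
position: [0.5524, -0.131, 0.0496]
ee_rot: [0.994, 0.114, -0.001, -0.001]
ft_force: [0.1, -0.2, -0.7]
grip_width: 0.134
```

Request:
move_arm:
  moves:
    - [[0, 0, 0.08], [0, 0, 0], 0]
    - [[0, 0, 0], [0, 0, 0], 0]

```text
clock: 15.8
position: [0.5537, -0.1314, 0.0496]
ee_rot: [0.994, 0.113, 0.0, 0.0]
ft_force: [-0.6, -0.6, -0.8]
grip_width: 0.13
```

Request:
move_arm:
  moves:
    - [[0, 0, 0.04], [0, 0, 0], 0]
    - [[0, 0, 0], [0, 0, 0], 0]

```text
clock: 16.05
position: [0.5534, -0.1314, 0.0483]
ee_rot: [0.994, 0.113, 0.0, 0.0]
ft_force: [-0.5, 0.5, -0.5]
grip_width: 0.13
```

Request:
move_arm:
  moves:
    - [[0, 0, 0.06], [0, 0, 0], 0]
    - [[0, 0, 0], [0, 0, 0], 0]

```text
clock: 16.3
position: [0.5532, -0.1313, 0.0464]
ee_rot: [0.994, 0.113, -0.0, -0.0]
ft_force: [-0.2, 0.8, -0.1]
grip_width: 0.13
```

Request:
move_arm:
  moves:
    - [[0, 0, 0.06], [0, 0, 0], 0]
    - [[0, 0, 0], [0, 0, 0], 0]

```text
clock: 16.55
position: [0.5532, -0.1313, 0.0449]
ee_rot: [0.994, 0.113, -0.0, -0.0]
ft_force: [-0.6, 0.6, -0.5]
grip_width: 0.13
```

Request:
move_arm:
  moves:
    - [[0, 0, 0.03], [0, 0, 0], 0]
    - [[0, 0, 0], [0, 0, 0], 0]

```text
clock: 16.8
position: [0.5533, -0.1313, 0.0443]
ee_rot: [0.994, 0.113, -0.0, 0.0]
ft_force: [-0.4, -1.0, -0.2]
grip_width: 0.126
```

Request:
move_arm:
  moves:
    - [[0, 0, 0.02], [0, 0, 0], 0]
    - [[0, 0, 0], [0, 0, 0], 0]

```text
clock: 17.05
position: [0.5533, -0.1313, 0.0438]
ee_rot: [0.994, 0.113, 0.0, 0.0]
ft_force: [-0.3, 0.5, -0.4]
grip_width: 0.13
```

Request:
move_arm:
  moves:
    - [[0, 0, 0.03], [0, 0, 0], 0]
    - [[0, 0, 0], [0, 0, 0], 0]

```text
clock: 17.3
position: [0.5534, -0.1313, 0.0437]
ee_rot: [0.994, 0.113, 0.0, 0.0]
ft_force: [-2.2, 0.8, 5.3]
grip_width: 0.136
```

Request:
move_arm:
  moves:
    - [[0, 0, 0.02], [0, 0, 0], 0]
    - [[0, 0, 0], [0, 0, 0], 0]

```text
clock: 17.55
position: [0.5535, -0.1313, 0.0436]
ee_rot: [0.994, 0.113, 0.0, 0.0]
ft_force: [-4.7, 0.7, 10.6]
grip_width: 0.13
```

Contact came at the expected height. I relieve the force, open and go up.

Request:
move_arm:
  moves:
    - [[0, 0, -0.03], [0, 0, 0], 0]
    - [[0, 0, 0], [0, 0, 0], 0.16]
    - [[0, 0, 0], [0, 0, 0], 0.2]
    - [[0, 0, 0], [0, 0, 0], 0.28]
    - [[0, 0, 0], [0, 0, 0], 0.36]

```text
clock: 18.18
position: [0.5533, -0.1313, 0.0433]
ee_rot: [0.994, 0.113, 0.0, 0.0]
ft_force: [0.4, -0.4, -0.2]
grip_width: 0.36
```

Request:
move_arm:
  moves:
    - [[0, 0, -0.3], [0, 0, 0], 0.4]
    - [[0, 0, -0.8], [0, 0, 0], 0.4]
    - [[0, 0, -1], [0, 0, 0], 0.4]
    - [[0, 0, -1], [0, 0, 0], 0.4]
    - [[0, 0, -1], [0, 0, 0], 0.4]

```text
clock: 18.8
position: [0.5536, -0.1313, 0.1483]
ee_rot: [0.994, 0.113, 0.001, 0.0]
ft_force: [0.8, -0.0, -0.2]
grip_width: 0.398
```

Run:
```python
from h import *
a=camera('scene')[100:300,220:500];b=camera('wrist')
cv2.imwrite('pics/s4.png',np.hstack([cv2.resize(a,(560,400)),b[100:400,200:400].copy() if 0 else cv2.resize(b[50:350,200:440],(240,400))])[:,:,::-1])
o=get_obs();print(o['clock'],o['position'],o['ft_force'],o['grip_width'])
```

```text
18.9 [ 0.55517146 -0.13143637  0.15020937] [-0.05757664  0.75508947  0.71507697] 0.4000428570394151
```

View pics/s4.png

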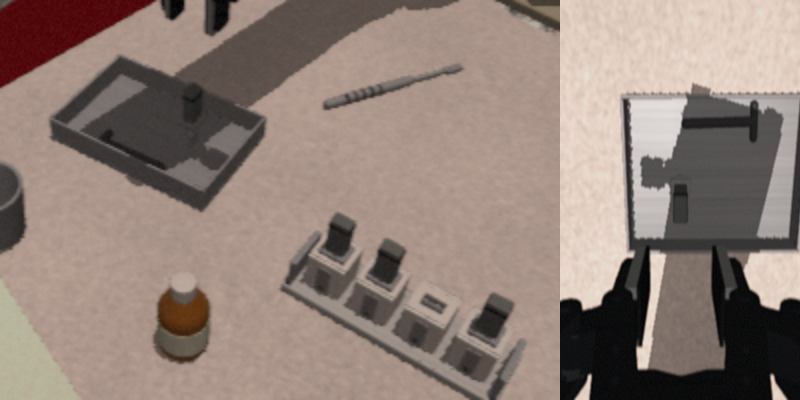

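Insert b stands upright in the dish at (192,105), and a, c and d are seated. Next is d.

Request:
move_arm:
  moves:
    - [[0, 0, 0], [0, 0, -9.6], 0.45]
    - [[0, 0, 0], [0, 0, -9.6], 0.45]
    - [[0, 0, 0], [0, 0, -9.6], 0.45]
    - [[0, 0, 0], [0, 0, -9.6], 0.45]
    - [[0, 0, 0], [0, 0, -9.6], 0.45]

```text
clock: 19.52
position: [0.5532, -0.1313, 0.1462]
ee_rot: [0.86, 0.51, -0.0, 0.0]
ft_force: [-0.1, -0.4, -0.2]
grip_width: 0.449
```

Request:
move_arm:
  moves:
    - [[0, 0, 0], [0, 0, -9.6], 0.45]
    - [[0, 0, 0], [0, 0, -9.6], 0.45]
    - [[0, 0, 0], [0, 0, -9.6], 0.45]
    - [[0, 0, 0], [0, 0, -9.6], 0.45]
    - [[0.98, 0.35, 0], [0, 0, 0], 0.45]

```text
clock: 20.15
position: [0.5576, -0.1078, 0.1459]
ee_rot: [0.647, 0.762, -0.0, 0.0]
ft_force: [0.2, 0.2, 0.2]
grip_width: 0.447
```

Request:
move_arm:
  moves:
    - [[0.98, 0.35, 0], [0, 0, 0], 0.45]
    - [[0.98, 0.35, 0], [0, 0, 0], 0.45]
    - [[0.98, 0.35, 0], [0, 0, 0], 0.45]
    - [[0.98, 0.35, 0], [0, 0, 0], 0.45]
    - [[0.98, 0.35, 0], [0, 0, 0], 0.45]

```text
clock: 20.78
position: [0.581, 0.023, 0.1462]
ee_rot: [0.647, 0.763, -0.0, 0.0]
ft_force: [0.2, 0.8, 0.7]
grip_width: 0.449
```

Request:
move_arm:
  moves:
    - [[0.98, 0.35, 0], [0, 0, 0], 0.45]
    - [[0.98, 0.35, 0], [0, 0, 0], 0.45]
    - [[0, 0, 0.9], [0, 0, 0], 0.45]
    - [[0, 0, 0], [0, 0, 0], 0.45]
    - [[0, 0, 0], [0, 0, 0], 0.45]

```text
clock: 21.4
position: [0.5905, 0.0731, 0.124]
ee_rot: [0.647, 0.763, 0.0, 0.0]
ft_force: [0.5, 0.3, 0.7]
grip_width: 0.45
```

Run:
```python
from h import *
o=get_obs();p=o['position'];M=R.from_quat(o['ee_rot']).as_matrix();print(o['clock'],p,M.round(3))
print('units to d:',(M.T@(np.array([.5909,.0749,.0590])-p)/.025).round(2),'yaw err deg',np.degrees(np.arctan2(M[1,1],M[0,1]))-9.5)
```

```text
21.4 [0.59046617 0.07307972 0.12404831] [[-0.163  0.987  0.   ]
 [ 0.987  0.163 -0.   ]
 [-0.     0.    -1.   ]]
units to d: [0.07 0.03 2.6 ] yaw err deg -0.11524659109970692
```

Request:
move_arm:
  moves:
    - [[0.07, 0.03, 0.9], [0, 0, 0], 0.45]
    - [[0, 0, 0.9], [0, 0, 0], 0.45]
    - [[0, 0, 0.6], [0, 0, 0], 0.45]
    - [[0, 0, 0.18], [0, 0, 0], 0.45]
    - [[0, 0, 0], [0, 0, 0], 0.45]

```text
clock: 22.02
position: [0.5907, 0.0754, 0.0587]
ee_rot: [0.647, 0.763, -0.0, -0.0]
ft_force: [0.4, 0.5, 0.1]
grip_width: 0.45
```

Request:
move_arm:
  moves:
    - [[0, 0, 0], [0, 0, 0], 0]
    - [[0, 0, 0], [0, 0, 0], 0]
    - [[0, 0, 0], [0, 0, 0], 0]
    - [[0, 0, 0], [0, 0, 0], 0]

```text
clock: 22.52
position: [0.5911, 0.0754, 0.0595]
ee_rot: [0.647, 0.763, 0.0, 0.0]
ft_force: [-1.2, 0.0, 5.5]
grip_width: 0.131
```

Request:
move_arm:
  moves:
    - [[0, 0, -0.04], [0, 0, 0], 0]
    - [[0, 0, 0], [0, 0, 0], 0]

```text
clock: 22.78
position: [0.5906, 0.0752, 0.0597]
ee_rot: [0.647, 0.763, -0.0, 0.0]
ft_force: [0.6, -0.2, -0.4]
grip_width: 0.128
```

Request:
move_arm:
  moves:
    - [[0, 0, -0.04], [0, 0, 0], 0]
    - [[0, 0, 0], [0, 0, 0], 0]

```text
clock: 23.02
position: [0.5904, 0.0752, 0.0602]
ee_rot: [0.647, 0.763, -0.0, -0.0]
ft_force: [1.8, -0.3, -7.1]
grip_width: 0.127
```

Request:
move_arm:
  moves:
    - [[0, 0, -0.02], [0, 0, 0], 0]
    - [[0, 0, 0], [0, 0, 0], 0]

```text
clock: 23.28
position: [0.5903, 0.0752, 0.0604]
ee_rot: [0.647, 0.763, -0.0, -0.0]
ft_force: [4.7, 0.2, -17.8]
grip_width: 0.128
```

Request:
move_arm:
  moves:
    - [[0, 0, 0], [0, 0, 0], 0]

```text
clock: 23.4
position: [0.5903, 0.0752, 0.0604]
ee_rot: [0.647, 0.763, -0.0, -0.0]
ft_force: [5.6, 1.0, -21.2]
grip_width: 0.125
```

Insert d holds at about 20 N, so it is jammed. I ease off and slide over to a.

Request:
move_arm:
  moves:
    - [[0, 0, 0.06], [0, 0, 0], 0]
    - [[0, 0, 0.04], [0, 0, 0], 0]
    - [[0, 0, 0], [0, 0, 0], 0.45]
    - [[0, 0, 0], [0, 0, 0], 0.45]
    - [[0, 0, 0], [0, 0, 0], 0.45]

```text
clock: 24.02
position: [0.591, 0.0754, 0.0592]
ee_rot: [0.647, 0.763, 0.0, 0.0]
ft_force: [1.0, 0.2, -0.4]
grip_width: 0.45
```

Request:
move_arm:
  moves:
    - [[0.7, 0, 0], [0, 0, 0], 0.45]
    - [[0.8, 0, 0], [0, 0, 0], 0.45]
    - [[0.8, 0, 0], [0, 0, 0], 0.45]
    - [[0.8, 0, 0], [0, 0, 0], 0.45]
    - [[0.8, 0, 0], [0, 0, 0], 0.45]

```text
clock: 24.65
position: [0.5744, 0.1732, 0.0588]
ee_rot: [0.646, 0.763, 0.0, 0.0]
ft_force: [0.2, 0.0, 0.4]
grip_width: 0.452
```

Request:
move_arm:
  moves:
    - [[0.8, 0, 0], [0, 0, 0], 0.45]
    - [[0.54, 0, 0], [0, 0, 0], 0.45]
    - [[0, 0, 0], [0, 0, 0], 0.45]
    - [[0, 0, 0], [0, 0, 0], 0.45]

```text
clock: 25.15
position: [0.5696, 0.2037, 0.0587]
ee_rot: [0.647, 0.762, -0.0, 0.0]
ft_force: [-0.1, -0.3, 0.7]
grip_width: 0.453
```

Request:
move_arm:
  moves:
    - [[0.04, 0, 0], [0, 0, 0], 0]
    - [[0, 0, 0], [0, 0, 0], 0]
    - [[0, 0, 0], [0, 0, 0], 0]
    - [[0, 0, 0], [0, 0, 0], 0]

```text
clock: 25.65
position: [0.5693, 0.205, 0.0588]
ee_rot: [0.647, 0.763, -0.0, 0.0]
ft_force: [-0.4, -1.9, 2.1]
grip_width: 0.129
```

Request:
move_arm:
  moves:
    - [[0, 0, -0.04], [0, 0, 0], 0]
    - [[0, 0, 0], [0, 0, 0], 0]

```text
clock: 25.9
position: [0.5688, 0.2056, 0.0596]
ee_rot: [0.647, 0.763, -0.0, -0.0]
ft_force: [-0.5, 0.2, -1.0]
grip_width: 0.126
```

Request:
move_arm:
  moves:
    - [[0, 0, -0.04], [0, 0, 0], 0]
    - [[0, 0, 0], [0, 0, 0], 0]

```text
clock: 26.15
position: [0.5688, 0.2056, 0.0605]
ee_rot: [0.647, 0.763, -0.0, -0.0]
ft_force: [-1.3, 0.3, -3.1]
grip_width: 0.126
```

Request:
move_arm:
  moves:
    - [[0, 0, -0.02], [0, 0, 0], 0]
    - [[0, 0, 0], [0, 0, 0], 0]

```text
clock: 26.4
position: [0.5688, 0.2056, 0.061]
ee_rot: [0.647, 0.763, -0.0, -0.0]
ft_force: [-0.7, 0.2, -5.6]
grip_width: 0.126
```

Insert a is following the lift, so I keep going gently.

Request:
move_arm:
  moves:
    - [[0, 0, -0.02], [0, 0, 0], 0]
    - [[0, 0, -0.02], [0, 0, 0], 0]
    - [[0, 0, 0], [0, 0, 0], 0]

```text
clock: 26.78
position: [0.5689, 0.2055, 0.0622]
ee_rot: [0.647, 0.763, -0.0, -0.0]
ft_force: [-0.9, -0.1, -6.6]
grip_width: 0.128
```

Request:
move_arm:
  moves:
    - [[0, 0, -0.02], [0, 0, 0], 0]
    - [[0, 0, -0.02], [0, 0, 0], 0]
    - [[0, 0, 0], [0, 0, 0], 0]

```text
clock: 27.15
position: [0.5691, 0.2055, 0.0633]
ee_rot: [0.647, 0.763, -0.0, 0.0]
ft_force: [-1.8, -0.8, -5.1]
grip_width: 0.129
```

Request:
move_arm:
  moves:
    - [[0, 0, -0.05], [0, 0, 0], 0]
    - [[0, 0, -0.05], [0, 0, 0], 0]
    - [[0, 0, -0.1], [0, 0, 0], 0]
    - [[0, 0, -0.1], [0, 0, 0], 0]
    - [[0, 0, -0.2], [0, 0, 0], 0]

```text
clock: 27.78
position: [0.5694, 0.2057, 0.0763]
ee_rot: [0.647, 0.763, 0.0, 0.0]
ft_force: [-1.9, -0.9, -1.4]
grip_width: 0.127
```

Request:
move_arm:
  moves:
    - [[0, 0, -0.5], [0, 0, 0], 0]
    - [[0, 0, -0.7], [0, 0, 0], 0]
    - [[0, 0, -0.8], [0, 0, 0], 0]
    - [[0, 0, -0.7], [0, 0, 0], 0]
    - [[0, 0, -0.4], [0, 0, 0], 0]

```text
clock: 28.4
position: [0.5695, 0.2058, 0.155]
ee_rot: [0.647, 0.763, 0.001, 0.001]
ft_force: [0.3, -0.2, 0.2]
grip_width: 0.132
```

Request:
move_arm:
  moves:
    - [[-0.4, -0.08, 0], [0, 0, 0], 0]
    - [[-0.8, -0.13, 0], [0, 0, 0], 0]
    - [[-0.8, -0.13, 0], [0, 0, 0], 0]
    - [[-0.8, -0.13, 0], [0, 0, 0], 0]
    - [[-0.8, -0.13, 0], [0, 0, 0], 0]

```text
clock: 29.02
position: [0.5686, 0.1126, 0.1524]
ee_rot: [0.647, 0.763, -0.001, -0.0]
ft_force: [0.1, -0.2, -0.3]
grip_width: 0.131
```

Request:
move_arm:
  moves:
    - [[-0.8, -0.13, 0], [0, 0, 0], 0]
    - [[-0.8, -0.13, 0], [0, 0, 0], 0]
    - [[-0.8, -0.13, 0], [0, 0, 0], 0]
    - [[-0.8, -0.13, 0], [0, 0, 0], 0]
    - [[-0.8, -0.13, 0], [0, 0, 0], 0]

```text
clock: 29.65
position: [0.5687, 0.0114, 0.1524]
ee_rot: [0.647, 0.763, -0.001, -0.0]
ft_force: [0.0, 0.9, -0.5]
grip_width: 0.128
```

Request:
move_arm:
  moves:
    - [[-0.8, -0.13, 0], [0, 0, 0], 0]
    - [[-0.8, -0.13, 0], [0, 0, 0], 0]
    - [[-0.8, -0.13, 0], [0, 0, 0], 0]
    - [[-0.8, -0.13, 0], [0, 0, 0], 0]
    - [[-0.8, -0.13, 0], [0, 0, 0], 0]

```text
clock: 30.28
position: [0.5696, -0.0897, 0.1533]
ee_rot: [0.647, 0.763, -0.0, 0.0]
ft_force: [0.3, 0.0, -0.5]
grip_width: 0.13
```

Request:
move_arm:
  moves:
    - [[-0.8, -0.13, 0], [0, 0, 0], 0]
    - [[-0.8, -0.13, 0], [0, 0, 0], 0]
    - [[-0.8, -0.13, 0], [0, 0, 0], 0]
    - [[-0.8, -0.13, 0], [0, 0, 0], 0]
    - [[-0.8, -0.13, 0], [0, 0, 0], 0]

```text
clock: 30.9
position: [0.5701, -0.1909, 0.1533]
ee_rot: [0.647, 0.763, 0.0, 0.0]
ft_force: [1.1, -0.6, 0.2]
grip_width: 0.128
```

Request:
move_arm:
  moves:
    - [[-0.3, -0.1, 0], [0, 0, 9.6], 0]
    - [[0, 0, 0], [0, 0, 9.6], 0]
    - [[0, 0, 0], [0, 0, 9.6], 0]
    - [[0, 0, 0], [0, 0, 9.6], 0]
    - [[0, 0, 0], [0, 0, 9.6], 0]

```text
clock: 31.52
position: [0.5688, -0.198, 0.1533]
ee_rot: [0.902, 0.431, -0.0, 0.0]
ft_force: [0.5, -0.1, 0.4]
grip_width: 0.127
```

Request:
move_arm:
  moves:
    - [[0, 0, 0], [0, 0, 9.6], 0]
    - [[0, 0, 0], [0, 0, 9.6], 0]
    - [[0, 0, 0], [0, 0, 9.6], 0]
    - [[0, 0, 0], [0, 0, 9.6], 0]
    - [[0, 0, 0], [0, 0, 0], 0]

```text
clock: 32.15
position: [0.5689, -0.1978, 0.1533]
ee_rot: [0.993, 0.114, -0.0, 0.0]
ft_force: [0.9, -0.5, -0.8]
grip_width: 0.131
```

Run:
```python
from h import *
a=camera('scene')[80:300,220:500];b=camera('wrist')
cv2.imwrite('pics/s5.png',np.hstack([cv2.resize(a,(510,400)),cv2.resize(b[50:350,200:440],(280,350)).copy() if 0 else cv2.resize(b[50:350,200:440],(280,400))])[:,:,::-1])
o=get_obs();p=o['position'];M=R.from_quat(o['ee_rot']).as_matrix();print(o['clock'],p,o['ft_force'],o['grip_width'],o['joint_pos'].round(2))
print('units:',(M.T@(np.array([.569,-.198,.0440])-p)/.025).round(2),np.degrees(np.arctan2(M[1,1],M[0,1])))
```

```text
32.25 [ 0.56881851 -0.19767254  0.15329315] [ 0.12720996  0.58462266 -0.82887065] 0.12799394761689684 [ 0.67  0.38 -0.51  1.6   0.2   1.21 -1.22]
units: [0.   0.01 4.37] -76.74896935642532
```

View pics/s5.png

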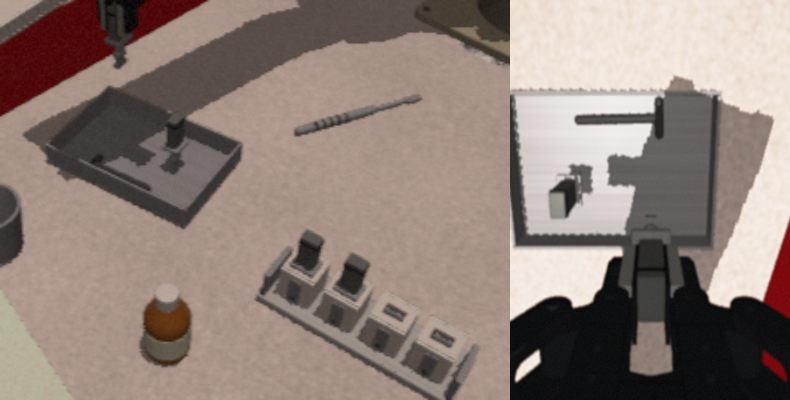

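The picture shows insert a held, b standing in the dish, and c and d seated. I lower a into the dish.

Request:
move_arm:
  moves:
    - [[0, 0, 0.8], [0, 0, 0], 0]
    - [[0, 0, 0.8], [0, 0, 0], 0]
    - [[0, 0, 0.8], [0, 0, 0], 0]
    - [[0, 0, 0.8], [0, 0, 0], 0]
    - [[0, 0, 0.6], [0, 0, 0], 0]

```text
clock: 32.88
position: [0.5684, -0.1973, 0.0566]
ee_rot: [0.994, 0.114, -0.001, -0.0]
ft_force: [0.3, -0.1, -0.2]
grip_width: 0.127
```

Request:
move_arm:
  moves:
    - [[0, 0, 0.36], [0, 0, 0], 0]
    - [[0, 0, 0], [0, 0, 0], 0]
    - [[0, 0, 0], [0, 0, 0], 0]

```text
clock: 33.25
position: [0.5693, -0.1975, 0.05]
ee_rot: [0.994, 0.113, 0.001, 0.0]
ft_force: [-0.9, -1.1, 0.4]
grip_width: 0.133
```

Request:
move_arm:
  moves:
    - [[0, 0, 0.05], [0, 0, 0], 0]
    - [[0, 0, 0], [0, 0, 0], 0]
    - [[0, 0, 0], [0, 0, 0], 0]

```text
clock: 33.62
position: [0.5689, -0.1975, 0.0483]
ee_rot: [0.994, 0.113, 0.0, 0.0]
ft_force: [-0.7, -0.2, -0.9]
grip_width: 0.127
```

Request:
move_arm:
  moves:
    - [[0, 0, 0.1], [0, 0, 0], 0]
    - [[0, 0, 0.05], [0, 0, 0], 0]
    - [[0, 0, 0], [0, 0, 0], 0]

```text
clock: 34.0
position: [0.5687, -0.1974, 0.0441]
ee_rot: [0.994, 0.113, -0.0, -0.0]
ft_force: [-0.3, 1.0, -0.3]
grip_width: 0.126
```

Request:
move_arm:
  moves:
    - [[0, 0, 0.03], [0, 0, 0], 0]
    - [[0, 0, 0], [0, 0, 0], 0]

```text
clock: 34.25
position: [0.5689, -0.1974, 0.0438]
ee_rot: [0.994, 0.113, 0.0, 0.0]
ft_force: [-1.5, -0.4, 2.5]
grip_width: 0.134
```

It touches the floor at 2.5 N, so I open gently and go up.

Request:
move_arm:
  moves:
    - [[0, 0, 0], [0, 0, 0], 0.16]
    - [[0, 0, 0], [0, 0, 0], 0.2]
    - [[0, 0, 0], [0, 0, 0], 0.28]
    - [[0, 0, 0], [0, 0, 0], 0.36]
    - [[0, 0, 0], [0, 0, 0], 0.36]

```text
clock: 34.88
position: [0.5688, -0.1974, 0.0435]
ee_rot: [0.994, 0.113, -0.0, 0.0]
ft_force: [-0.7, 0.4, -0.2]
grip_width: 0.362
```

Request:
move_arm:
  moves:
    - [[0, 0, -0.3], [0, 0, 0], 0.38]
    - [[0, 0, -0.8], [0, 0, 0], 0.38]
    - [[0, 0, -1], [0, 0, 0], 0.38]
    - [[0, 0, -1], [0, 0, 0], 0.38]
    - [[0, 0, -1], [0, 0, 0], 0.38]

```text
clock: 35.5
position: [0.5692, -0.1974, 0.1487]
ee_rot: [0.994, 0.113, 0.001, 0.0]
ft_force: [-0.8, 0.7, 0.6]
grip_width: 0.377
```

Request:
move_arm:
  moves:
    - [[0, 0, -1], [0, 0, 0], 0.38]
    - [[0, 0, -1], [0, 0, 0], 0.38]
    - [[0, 0, 0], [0, 0, 0], 0.38]
    - [[0, 0, 0], [0, 0, 0], 0.38]

```text
clock: 36.0
position: [0.5686, -0.1974, 0.1963]
ee_rot: [0.994, 0.113, 0.0, 0.0]
ft_force: [-0.2, -0.2, -0.1]
grip_width: 0.384
```

Run:
```python
from h import *
a=camera('scene');b=camera('wrist')
cv2.imwrite('pics/s6.png',np.hstack([cv2.resize(a[80:400,120:500],(475,400)),cv2.resize(b[50:350,200:440],(320,400))])[:,:,::-1])
o=get_obs();print(o['clock'],o['position'],o['ft_force'])
a0=cv2.imread('pics/scene0.png')[:,:,::-1].astype(int);d=np.abs(a-a0).max(2)
for n,(x,y,w,h) in dict(cup=(193,178,42,50),bottle=(296,235,34,46),carton=(336,318,100,80)).items():print(n,(d[y:y+h,x:x+w]>40).mean().round(3))
```

```text
36.1 [ 0.56836872 -0.19731788  0.19548385] [-0.25322064 -0.6392706   0.25000582]
cup 0.0
bottle 0.0
carton 0.0
```

View pics/s6.png

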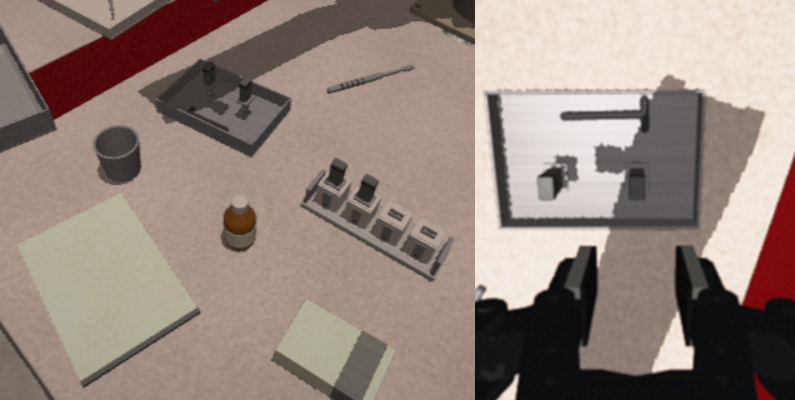

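Both inserts stand inside the dish at (209,72) and (245,90), and c and d are in the strip at (338,170) and (368,187). I check that c and d are seated by comparing them with the first scene picture, then hand in.

Run:
```python
from h import *
a=cv2.cvtColor(camera('scene'),cv2.COLOR_RGB2GRAY).astype(np.float32);a0=cv2.cvtColor(cv2.imread('pics/scene0.png'),cv2.COLOR_BGR2GRAY).astype(np.float32)
for n,(x,y) in dict(d=(379,203),c=(402,215)).items():
    A=a[y:y+26,x:x+22].copy();B=a0[y:y+26,x:x+22].copy()
    print(n,'shift px',np.round(cv2.phaseCorrelate(B,A)[0],2),'max diff',np.abs(A-B).max())
    if np.abs(A-B).max()>60: raise SystemExit('check')
hand_in();print('handed in',get_obs()['clock'])
```

```text
d shift px [-0.03  0.83] max diff 58.0
c shift px [-0.19  0.95] max diff 44.0
the job is handed in; nothing more can be done
the job is handed in; nothing more can be done
```

Two inserts were free, a and b by my position labels, and both now stand upright in the dish. The other two, c and d, held when tugged, so I left them in the strip. The job was handed in at about 36 s of the 67 s limit.

- **Jammed inserts:** c stopped after about 1 mm of lift and held at about 18.5 N. d did the same, with readings of 18 to 21 N, just over the suggested 20 N but well under 30 N. I eased off and let go of both.
- **Free inserts:** b came out with a highest reading of about 8 N and a with about 7 N. I pulled b first, then a. Each was released only after it touched the dish floor.

**Last checks:**
- The final pictures show both inserts inside the dish walls and the arm clear of everything.
- The picture areas around the bottle, cup and carton were unchanged from the start.
- The seating check on c and d is less clear. Compared with the first picture, both read about 0.9 pixel lower, with a brightness difference of up to 58. They do not appear raised. I put the shift down to the changed lighting and shadow, but did not look into it further.
- The dish centre differed by about 5 mm between the top and wrist cameras. I used the average, and there was plenty of room.

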